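Seat the skewed roll box on the stack and cover it

TASK

The white box of bread rolls has been set down askew: its feet are standing on top of the green lid of the box below instead of in that lid's wells. Slide it, without lifting it off the lid or tipping it, until all four feet have dropped in and it sits down flat, then put its green cover on the same way round (orange marks at the same end) so that all the cover's lugs drop into the rim notches and it lies flat on the rim. Keep the rolls in the box, leave the other things on the bench alone, and let go.

Things in the scene. Friction and masses are not known exactly. Their poses are not given: they have to be found in the camera images.
- stack: The lower box, white, full, fixed to the bench: 162 (x) by 265 (y), with a loose-fitting green lid, 184 by 283 mm, flat top 80 mm above the bench. Origin: centre of its base, on the bench; z up. Its pose says nothing of the lid, which lies shifted on it by up to 8 mm in x and 6 mm in y and turned up to 0.015 rad, but does not move when pushed.
- lid_nominal (a point): Where the middle of the lid's top would be if the lid lay true on the lower box (80 mm above its origin; axes as the box's). The lid has four square wells, 32 by 32 mm, 10 mm deep, centred from the lid's own middle at x = -36 and +36, y = +95 and at x = -22 and +22, y = -95 mm. The roll box hides most of them.
- roll_box: Open white box of rolls, loose, 162 (x) by 265 (y) by 65 mm high, about 0.45 kg without rolls, straight upright outside walls. Origin: centre of its floor's underside; z up; orange mark on the outside of its +y end. Origin 88 mm above the bench while riding on the lid, 80 mm when seated. Starts 15 to 26 mm off to -x of the lower box, up to 25 mm off along y, turned up to 0.1 rad.
- feet (a point): Middle of the roll box's four foot tips, 8 mm under its origin. Round grey feet, 8 mm long, 27 mm wide at the floor, tapering to 25 mm at the tip, at x = -36 and +36, y = +95 and at x = -22 and +22, y = -95 mm of the box, so it fits the wells only with its axes along the lower box's.
- rim (a point): Centre of the roll box's open top, 65 mm above its origin. The rim is 14 mm wide (inward) and has four notches, 24 mm long, 12 mm deep, through its whole width: one in each long side (x = -74 and +74) centred at y = +45 mm, one in each end centred at x = 0.
- cover: The box's cover, loose on the bench: green plate 162 (x) by 265 (y) by 6 mm, about 0.25 kg. Origin: centre of the plate's underside; z up. On the bench its origin is 8 mm up (it stands on its lugs). Fitted, its origin is 65 mm above the roll box's origin; with the lugs riding on the rim, 73 mm.
- cover_lugs (a point): Middle of the cover's four lug tips, 8 mm under its origin. Grey lugs, 18 mm long, 9 mm across, 8 mm deep, at x = -75 and +75, y = +45 mm and at x = 0, y = -126.5 and +126.5 mm of the cover, so it fits only with the orange marks of cover and box at the same end.
- cover_handle (a point): Centre of the cover's black bar handle, 33 mm above its origin. The bar runs along the cover's y: 100 mm long, 14 mm wide, its underside 24 mm and its top 42 mm above the cover's origin, on a post near each end (y = -42 and +42 mm).
- cover_mark (a point): Middle of the orange mark on the cover's top, at x = 0, y = +116 mm of the cover, 7 mm above its origin.
- roll0: A bread roll in the box, about 66 mm wide, 42 mm high, origin under its centre (5 mm above the box's origin as it lies). The rolls are free to slide about in the box.
- roll1: A bread roll like roll0.
- roll2: A bread roll like roll0.
- juice_bottle: A bottle with a green cap, 64 mm wide, 165 mm high, origin under its centre; to be left alone.
- cocoa_shaker: A steel shaker, 69 mm wide, 96 mm high, origin under its centre, on the robot's side of the bench; to be left alone.
- dough_scraper: A scraper with a wooden grip 150 mm long (along its y) and a 90 mm blade towards its x, 24 mm high; origin under the grip; to be left alone.
- dusting_sieve: A small sieve, 70 mm wide, 37 mm high, with a 135 mm handle towards its x; origin under the bowl; to be left alone.
- stencil: A steel stencil plate, 130 by 190 by 3 mm, lying flat; origin under its centre; to be left alone.

How it is judged:
By the outcome, as a careful person would: the job done as asked, in the order asked, and still so for the second after the job is handed in, with the robot touching nothing.
It also fails if it takes over 72 s, if anything falls off the work surface, if the arm or the gripper's body presses on something with over 40 N, if the wrist force passes 120 N, or if a joint passes its speed limit or range.

ROBOT

A 7-joint arm with a two-finger parallel gripper is mounted at the origin on the work surface. World frame = base frame: x ahead of the robot, y to its left, z up, the work surface at z = 0. Lengths are in m, angles in rad, forces in N, time in s.
With the tool pointing down it reaches from about 0.35 to 0.9 m from the base axis. Payload 19.9 kg.
Tool frame: the origin (TCP) lies midway between the tips of the shut fingers; the grasp point (between the pads) lies 19 mm behind it (env.grip_point_offset is the distance from the TCP to the grasp point, in m); z points along the fingers, y is the line along which they close (so a half turn about z gives the same grasp; the last joint's range is limited). The gripper opens to 85 mm and grips with 20 to 120 N. Pads are 22 mm wide; open, the fingers measure 114 mm over their backs; the gripper's body (76 mm by 85 mm) begins 54 mm behind the grasp point. The pads swing forward as they close: fully open they stand 13 mm farther back than shut.
Start: joints at [-1.232, 0.417, -0.01, 1.614, 0.005, 1.111, -0.053], TCP at [0.232, 0.58, 0.231] pointing down, gripper open.
Joint ranges: [-2.81, 2.81], [-0.39, 2.02], [-1.27, 1.25], [0.06, 2.57], [-1.19, 4.33], [0.19, 2], [-2.82, 2.82]. Speed limits (rad/s): [1.89, 1.89, 2.39, 2.39, 3.01, 3.01, 3.01].

INTERFACE

Orientations are given as a unit quaternion [w, x, y, z].
In Python, from bench import env, cams gives the robot as it stands. The module is installed in compiled form; this text tells all that it offers.
- The arm moves only by the shell command python3 -m handwheel 'ROWS' [OPENING] [FORCE]. ROWS is a JSON object of lists of equal length, an entry for each row: "travel": the shift along the tool's x, y, z in cm, a list of three; "yaw": the turn about the tool's z in degrees. A call has 1 to 10 rows; each row is the pose to reach, as a shift and turn from the pose commanded when the call began, along the tool's axes at that moment; what a row does not reach only later rows make up. A row lasts 1/12 s, in which the tool goes at most 41.7 mm and 7.16 degrees, less where a joint would pass 70% of its speed; a pose out of reach is approached as far as the arm can. A call with a gripper value outside its range is refused whole. OPENING is the finger opening in cm, from 0 to 8.54, set as the call begins (- or left out, the last holds). The fingers move at their own pace and stop on an object; FORCE is the grip in N (left out, the last holds). Time passes only in rows, so rows that repeat a pose let the fingers close. It gives the time, the measured TCP pose, the force, the opening and the grip force at its end, in the units of the state.
- env.get_state(): the state, without advancing time (a new reading comes with each control period).
- cams.capture(name): name is "scene" or "top" or "wrist"; returns a dict with "frame" (400x640x3 uint8, red, green, blue), "K" (3x3 intrinsics, pixels), "xyz" and "attitude" of the camera in the world. Camera axes: x right, y down, z forward; pixel columns grow to the right and rows downward; lengths in m; the calibration is good to about 2 mm. A picture is of the moment at which its call begins. There is no depth.
- env.hand_in(): hands the job in; it is judged then, once.
The state is a dict: "time_s": time; "qpos": joint angles; "dq": joint speeds; "tau": joint torques, N m; "position": TCP position; "orientation": TCP orientation; "ft_force": force on the tool from outside, world axes, zero at the start; "ft_torque": the same for the moment, N m; "finger_gap": finger opening in m; "grip_force": force on a finger pad.
Only numpy, scipy, OpenCV 4.12 (cv2) and the standard library are available. Lean on these libraries where they do the work, as an engineer would, in place of code of your own. Each camera call takes 0.05 s, during which the arm holds its last target. There are 200 camera calls.

## Working session

There is one attempt and no reset: what is moved stays moved. The work goes in short steps, Python scripts to look and compute and a shell command to move; the robot and the scene stay as the last step left them, time stands still between calls to the robot, and variables do not carry over. Pictures are saved under pics/ and viewed, at most 10 in all, crops included, and the job is handed in when it is done.

```bash
mkdir -p pics; python3 - <<'E'
from bench import env,cams
import cv2,json,numpy as np
s=env.get_state();print(s['time_s'],s['position'],s['orientation'],s['ft_force'],s['finger_gap'])
for n in ['scene','top']:
    c=cams.capture(n);cv2.imwrite(f'pics/{n}0.png',c['frame'][:,:,::-1]);print(n,c['K'],c['xyz'],c['attitude'])
E
```

```text
0.0 [0.23154377 0.5801439  0.23066742] [-7.60961876e-05  1.88731846e-01  9.82028464e-01 -6.16805604e-04] [0.80367651 0.24380452 0.31858909] 0.08527977789458935
scene [[510.43737595   0.         323.61291564]
 [  0.         510.43737595 203.73080523]
 [  0.           0.           1.        ]] [ 1.48827445 -0.85659764  1.1984855 ] [-0.38409218  0.81714581  0.39413454 -0.17147563]
top [[426.2477739    0.         313.85681758]
 [  0.         426.2477739  200.05904792]
 [  0.           0.           1.        ]] [ 0.41339278 -0.01291168  1.29612581] [-0.02061281  0.7103159  -0.70310406  0.02590593]
```

View pics/top0.png

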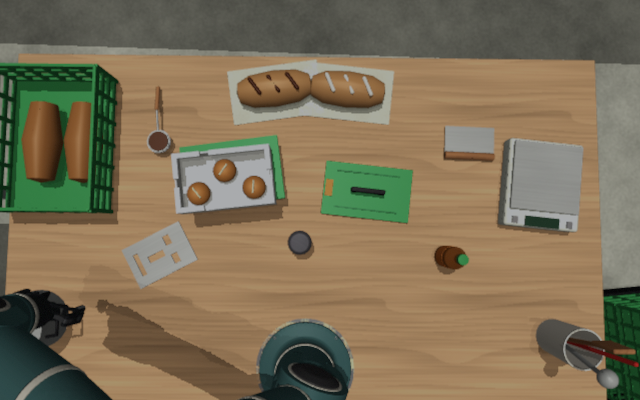

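View pics/scene0.png

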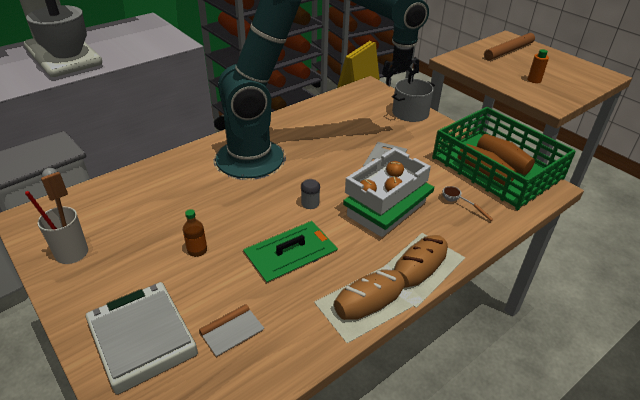

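The top view shows the roll box around (224,179), with green lid showing along its +x and -y sides. The cover is at (367,191) with its mark to the left (+y), the shaker at (300,242), and the rolls at (198,193), (225,170) and (254,187). Next I'll measure these.

```bash
cat > h.py <<'E'
from bench import env,cams
import cv2,numpy as np
from scipy.spatial.transform import Rotation as R
def rot(q): return R.from_quat([q[1],q[2],q[3],q[0]]).as_matrix()
def cast(c,px,z):
    px=np.atleast_2d(np.asarray(px,float))
    d=np.c_[px,np.ones(len(px))]@np.linalg.inv(c['K']).T@rot(c['attitude']).T
    return c['xyz']+d*((z-c['xyz'][2])/d[:,2])[:,None]
def proj(c,P):
    p=(np.atleast_2d(P)-c['xyz'])@rot(c['attitude'])@c['K'].T
    return p[:,:2]/p[:,2:]
def mask(f,kind):
    h=cv2.cvtColor(f,cv2.COLOR_RGB2HSV);H,S,V=[h[...,i].astype(int) for i in range(3)]
    return {'green':(H>50)&(H<80)&(S>110)&(V>60),'orange':(H>5)&(H<20)&(S>200)&(V>150),
            'white':(S<40)&(V>165)}[kind].astype(np.uint8)
def save(c,n,box=None,k=1):
    f=c['frame'];
    if box: x0,y0,x1,y1=box;f=f[y0:y1,x0:x1]
    cv2.imwrite('pics/'+n,cv2.resize(f,None,fx=k,fy=k,interpolation=cv2.INTER_CUBIC)[:,:,::-1])
E
python3 - <<'E'
from h import *
c=cams.capture('top');f=c['frame']
m=mask(f,'green');m[:,:310]=0;m[:,430:]=0;m[:150]=0;m[230:]=0
m=cv2.morphologyEx(m,cv2.MORPH_CLOSE,np.ones((15,15)))
r=cv2.minAreaRect(max(cv2.findContours(m,0,1)[0],key=cv2.contourArea));print('cover',r)
b=cast(c,cv2.boxPoints(r),.014);print(b.round(3),b.mean(0))
save(c,'crop1.png',(160,125,300,225),5)
for p in [(224,179),(225,208)]:print(cast(c,p,.153))
E
```

```text
cover ((366.7364807128906, 191.4057159423828), (86.43470001220703, 52.24868392944336), 6.441600799560547)
[[ 0.461 -0.044  0.014]
 [ 0.618 -0.06   0.014]
 [ 0.592 -0.321  0.014]
 [ 0.434 -0.302  0.014]] [ 0.52612123 -0.18164699  0.014     ]
[[0.54304365 0.22135908 0.153     ]]
[[0.4649439  0.21682546 0.153     ]]
```

View pics/crop1.png

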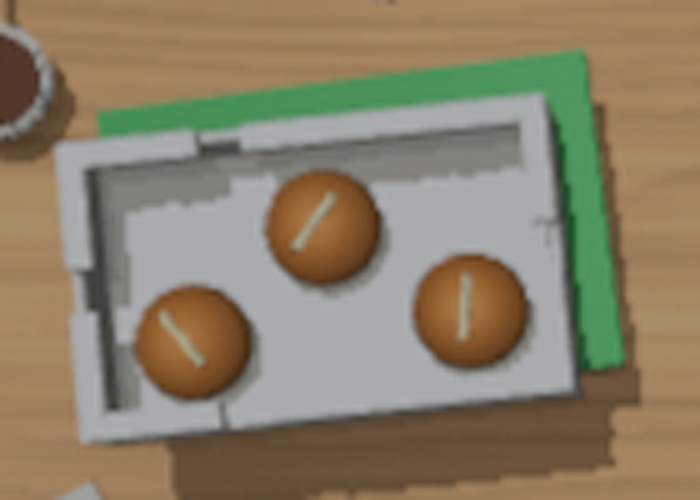

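The crop shows the lid's +x edge running (98,112)→(585,52) and its -y edge down to (625,368). The rim's outer corners are (57,143), (545,95), (577,393) and (82,440). The notches sit nearer the left end, so +y is left and the mark is at the same end as the cover's.

```bash
python3 - <<'E'
from h import *
c=cams.capture('top');f=c['frame']
full=lambda a:(np.array(a,float)+.5)/5-.5+[160,125]
def pose(P,w,l,name):  # P TL(+x+y),TR(+x-y),BR(-x-y)[,BL]
    S=np.array([[w,l],[w,-l],[-w,-l],[-w,l]])[:len(P)]/2
    P=P[:,:2];a=S-S.mean(0);b=P-P.mean(0)
    th=np.arctan2((a[:,0]*b[:,1]-a[:,1]*b[:,0]).sum(),(a*b).sum());M=np.array([[np.cos(th),-np.sin(th)],[np.sin(th),np.cos(th)]])
    o=P.mean(0)-M@S.mean(0);print(name,o.round(4),th.round(4),((M@S.T).T+o-P).round(4).tolist())
    return o,th,M
# subpixel lid edges via green mask
m=mask(f,'green')
top=[(x,np.argmax(m[125:180,x])+125-.5) for x in range(184,274)]
rt=[(160+np.max(np.flatnonzero(m[y,160:300]))+.5,y) for y in range(140,196)]
def line(p,z):
    P=cast(c,p,z)[:,:2].astype(np.float32);v=cv2.fitLine(P,cv2.DIST_HUBER,0,.001,.001).ravel();
    if abs(v[1])>abs(v[0]): v[:2]*=np.sign(v[1])
    else: v[:2]*=np.sign(v[0])
    return v
a=line(top,.08);b=line(rt,.08);print('top dir',np.arctan2(-a[0],a[1]),'right dir',np.arctan2(b[1],b[0]))
X=np.linalg.solve(np.c_[a[:2],-b[:2]],b[2:]-a[2:]);print('lid corner',a[2:]+X[0]*a[:2])
print(cast(c,full([(585,52)]),.08))
pose(cast(c,full([(98,112),(585,52),(625,368)]),.08),.184,.283,'lid')
pose(cast(c,full([(57,143),(545,95),(577,393),(82,440)]),.153),.162,.265,'box')
s=env.get_state();Rt=rot(s['orientation']);print('tool x',Rt[:,0],'y',Rt[:,1],s['time_s'])
E
```

```text
top dir 0.14045878 right dir 0.14150847
lid corner [0.6803166  0.08891807]
[[0.68063472 0.08778646 0.08      ]]
lid [0.5703 0.2149] 0.1357 [[-0.0002, 0.0004], [-0.0001, -0.0006], [0.0002, 0.0002]]
box [0.5457 0.2249] 0.1109 [[0.0, -0.0004], [0.0001, -0.0009], [0.0006, 0.0011], [-0.0008, 0.0002]]
tool x [-9.28760362e-01  3.70680706e-01 -5.84184394e-05] y [ 3.70680628e-01  9.28760037e-01 -8.15786791e-04] 0.2
```

```bash
python3 -m handwheel '{"travel":[[-2,-1.5,0],[-5.5,-4,0],[-9,-6.5,0],[-13,-9,0],[-17,-11.5,0],[-20.5,-14,0],[-24,-16.5,0],[-27.5,-19,0],[-30.5,-21,0],[-33,-23,0]],"yaw":[6,12,18,25,31,37,43,50,56,62]}' 4.0 40
```

```text
time_s: 1.03
position: [0.4525, 0.2448, 0.2315]
orientation: [0.0, 0.669, 0.743, 0.0]
ft_force: [0.7, 0.7, -0.9]
finger_gap: 0.04
grip_force: 0.0
```

```bash
python3 -m handwheel '{"travel":[[0,0,0],[0,0,0]],"yaw":[0,0]}'; cat >> h.py <<'E'
def to(x,y,z=None,yaw=None):
    s=env.get_state();Rt=rot(s['orientation']);p=s['position'];a=np.arctan2(Rt[1,1],Rt[0,1])
    d=np.array([x,y,p[2] if z is None else z])-p
    print('cm in tool axes',(Rt.T@d*100).round(2),'yaw now',np.degrees(a).round(2),'turn',None if yaw is None else np.degrees(a-yaw).round(2),'z',p.round(4),'F',s['ft_force'].round(1),s['time_s'])
E
python3 - <<'E'
from h import *
to(.4722,.2167,.2,.111)
c=cams.capture('wrist');save(c,'w1.png');print(c['xyz'],rot(c['attitude'])[:,2])
E
```

```text
time_s: 1.2
position: [0.4527, 0.2445, 0.2314]
orientation: [0.0, 0.669, 0.743, -0.0]
ft_force: [0.5, 1.6, 0.3]
finger_gap: 0.04
grip_force: 0.0
cm in tool axes [-2.97  1.65  3.14] yaw now 5.99 turn -0.37 z [0.4527 0.2445 0.2314] F [0.5 1.6 0.3] 1.2
[0.44446085 0.30933299 0.37343786] [ 0.02589177 -0.2569028  -0.96609035]
```

View pics/w1.png

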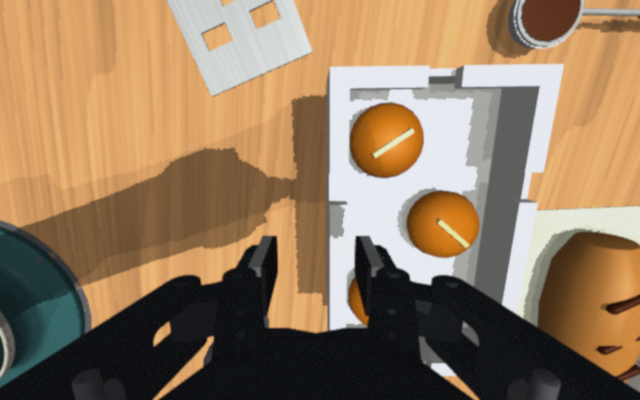

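The wrist view shows the rim's +y corners at (330,66) and (562,64), the -x wall's outer edge along column ~329, and the fingertips at rows ~240.

```bash
python3 -m handwheel '{"travel":[[-1,0.6,0.4],[-2,1.1,0.8],[-3,1.6,1.2],[-3,1.6,1.2],[-3,1.6,1.2]],"yaw":[0,0,0,0,0]}'; python3 - <<'E'
from h import *
c=cams.capture('wrist')
M=np.array([[np.cos(.111),-np.sin(.111)],[np.sin(.111),np.cos(.111)]])
m=mask(c['frame'],'white');rows=range(60,330,20)
save(c,'w2.png')
print([(y,int(np.argmax(m[y]>0))) for y in rows])
for y in rows:
    P=cast(c,(np.argmax(m[y]>0)-.5,y),.153)[0,:2]; print((M.T@(P-[.5457,.2249])).round(4),end=' ')
to(.4722,.2167,.13,.111)
E
```

```text
time_s: 1.67
position: [0.4704, 0.2193, 0.2191]
orientation: [-0.0, 0.667, 0.745, -0.0]
ft_force: [0.2, 1.0, 0.4]
finger_gap: 0.0398
grip_force: 0.0
[(60, 189), (80, 309), (100, 310), (120, 310), (140, 311), (160, 311), (180, 310), (200, 310), (220, 329), (240, 311), (260, 311), (280, 312), (300, 312), (320, 312)]
[-0.1598  0.1077] [-0.0818  0.0953] [-0.0812  0.0828] [-0.0813  0.0698] [-0.0807  0.0564] [-0.0808  0.0426] [-0.0816  0.0282] [-0.0818  0.0133] [-0.0677 -0.0022] [-0.0812 -0.0182] [-0.0814 -0.0348] [-0.0807 -0.0521] [-0.0808 -0.0701] [-0.0809 -0.0888] cm in tool axes [-0.32  0.16  8.93] yaw now 6.34 turn -0.02 z [0.4703 0.2197 0.2193] F [0.4 1.  0.1] 1.7167
```

```bash
python3 -m handwheel '{"travel":[[-0.1,0.1,1],[-0.3,0.1,2.5],[-0.3,0.1,4],[-0.3,0.1,5.5],[-0.3,0.1,7],[-0.3,0.1,8],[-0.3,0.1,8.6],[-0.3,0.1,8.6],[-0.3,0.1,8.6]],"yaw":[0,0,0,0,0,0,0,0,0]}' && python3 -m handwheel '{"travel":[[0,0,0],[0,0,0],[0,0,0],[0,0,0],[0,0,0],[0,0,0]],"yaw":[0,0,0,0,0,0]}' 0 30;  python3 - <<'E'
from h import *
c=cams.capture('top');save(c,'crop2.png',(160,125,300,225),5)
to(0.4722,.2167,.13,.111)
E
```

```text
time_s: 2.47
position: [0.4722, 0.2158, 0.1334]
orientation: [0.0, 0.667, 0.745, -0.0]
ft_force: [0.1, 0.0, 0.3]
finger_gap: 0.0401
grip_force: 0.0
time_s: 2.97
position: [0.4727, 0.2159, 0.1341]
orientation: [0.0, 0.668, 0.745, 0.001]
ft_force: [-1.1, -0.9, 5.6]
finger_gap: 0.013
grip_force: 30.5
cm in tool axes [ 0.09 -0.03  0.41] yaw now 6.25 turn -0.11 z [0.4726 0.2159 0.1341] F [-1.1 -0.7  4.9] 3.0167
```

View pics/crop2.png

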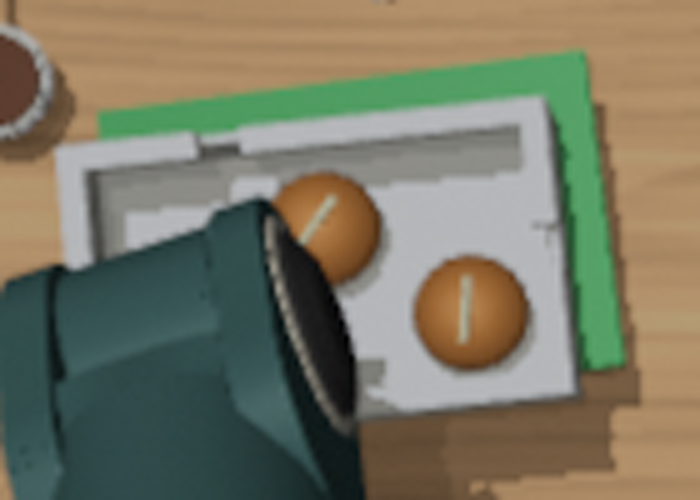

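The grip is on the -x wall, opening 13 mm, clear of the rolls. Now slide.

```bash
python3 -m handwheel '{"travel":[[-0.1,0.2,0],[-0.3,0.5,0],[-0.5,0.9,0],[-0.8,1.3,0],[-1.0,1.7,0],[-1.2,2.0,0],[-1.4,2.3,0],[-1.4,2.3,0],[-1.4,2.3,0],[-1.4,2.3,0]],"yaw":[0,-0.3,-0.6,-0.9,-1.2,-1.4,-1.6,-1.6,-1.6,-1.6]}';  python3 - <<'E'
from h import *
to(0.4970,.2044,.134,.139)
c=cams.capture('top');m=mask(c['frame'],'white')
save(c,'crop3.png',(160,125,300,225),5)
E
```

```text
time_s: 3.85
position: [0.4967, 0.2041, 0.1333]
orientation: [0.0, 0.657, 0.754, 0.0]
ft_force: [4.0, 0.4, -4.9]
finger_gap: 0.0135
grip_force: 29.5
cm in tool axes [ 0.02  0.03 -0.07] yaw now 7.82 turn -0.14 z [0.4967 0.2041 0.1333] F [ 4.   0.4 -4.9] 3.85
```

View pics/crop3.png

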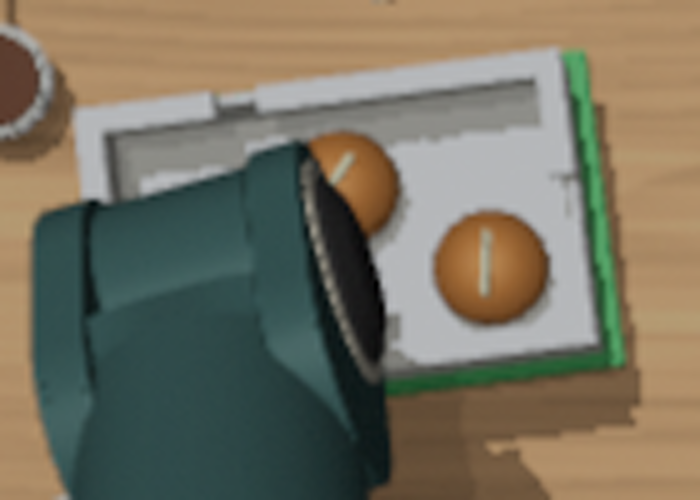

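```bash
python3 -m handwheel '{"travel":[[0,0,0.1],[0,0,0.2],[0,0,0.3],[0,0,0.4],[0,0,0.5],[0,0,0.5]],"yaw":[0,0,0,0,0,0]}' && python3 -m handwheel '{"travel":[[0,0,0],[0,0,0],[0,0,0],[0,0,0],[0,0,0]],"yaw":[0,0,0,0,0]}' 3;  python3 - <<'E'
from h import *
to(0.4970,.2044,.134,.139)
E
```

```text
time_s: 4.4
position: [0.4966, 0.2043, 0.1281]
orientation: [0.0, 0.657, 0.754, 0.0]
ft_force: [5.3, 1.3, -6.5]
finger_gap: 0.0135
grip_force: 29.2
time_s: 4.82
position: [0.4965, 0.2042, 0.1284]
orientation: [-0.0, 0.657, 0.754, -0.0]
ft_force: [0.2, 0.4, 0.8]
finger_gap: 0.0302
grip_force: 0.0
cm in tool axes [ 0.01  0.06 -0.56] yaw now 7.84 turn -0.12 z [0.4965 0.2042 0.1284] F [0.2 0.4 0.8] 4.8167
```

```bash
python3 -m handwheel '{"travel":[[0,0,-1],[0,0,-3],[0,0,-5],[0,0,-7],[0,0,-9],[-2,-0.1,-10],[-5,-0.3,-10],[-8,-0.5,-10],[-12,-0.7,-10],[-15,-0.9,-10]],"yaw":[0,0,0,0,0,2,5,8,11,14]}' 5 && python3 -m handwheel '{"travel":[[-4,0.8,0],[-8,1.6,0],[-12,2.4,0],[-15,3.0,0],[-18,3.6,0],[-20,4,0],[-20,4,0],[-20,4,0]],"yaw":[0,0,0,0,0,0,0,0]}';  python3 - <<'E'
from h import *
to(0.526,-.1817,.134,-.102)
c=cams.capture('top');a=c['frame'][125:225,160:300]
d=cams.capture('scene');b=d['frame'][130:250,320:460]
cv2.imwrite('pics/chk.png',np.vstack([cv2.resize(a,(700,280*5//4-50)),cv2.resize(b,(350,300),interpolation=cv2.INTER_CUBIC).repeat(1,0) if 0 else cv2.copyMakeBorder(cv2.resize(b,(350,300),interpolation=cv2.INTER_CUBIC),0,0,0,350,0)])[:,:,::-1]) if 0 else None
A=cv2.resize(a,(420,300),interpolation=cv2.INTER_CUBIC);B=cv2.resize(b,(350,300),interpolation=cv2.INTER_CUBIC)
cv2.imwrite('pics/chk.png',np.hstack([A,B])[:,:,::-1])
w=cams.capture('wrist');save(w,'w3.png')
E
```

```text
time_s: 5.65
position: [0.5079, 0.0513, 0.2292]
orientation: [0.0, 0.745, 0.667, 0.0]
ft_force: [0.2, -0.7, -1.1]
finger_gap: 0.05
grip_force: 0.0
time_s: 6.32
position: [0.526, -0.1501, 0.2288]
orientation: [0.0, 0.745, 0.667, -0.0]
ft_force: [-0.5, 0.3, 0.2]
finger_gap: 0.0499
grip_force: 0.0
cm in tool axes [-3.14  0.34  9.48] yaw now -6.32 turn -0.48 z [ 0.526  -0.1501  0.2288] F [-0.5  0.3  0.2] 6.3167
```

View pics/chk.png

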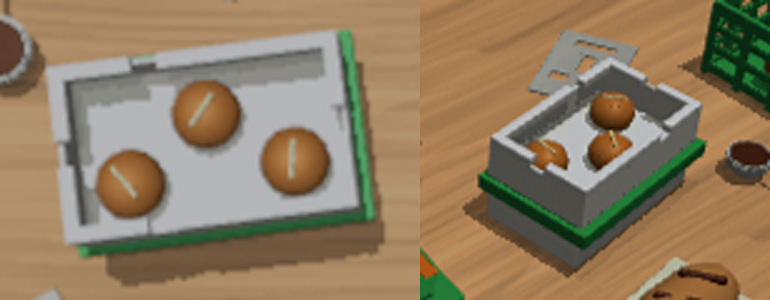

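View pics/w3.png

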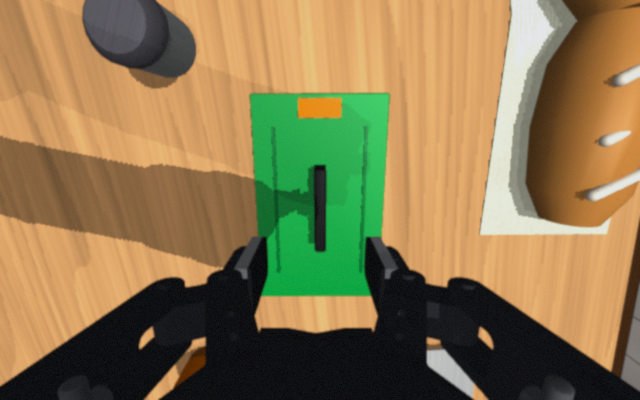

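The composite shows the box's wall meeting the lid with no gap in the scene view, and all three rolls still inside. The wrist view shows the handle from (320,165) to (320,251) and the mark at (320,108). I'll check the box height by triangulation and locate the handle.

```bash
cat >> h.py <<'E'
def pose(P,w,l,name):  # corners +x+y,+x-y,-x-y,-x+y
    S=np.array([[w,l],[w,-l],[-w,-l],[-w,l]])/2
    P=P[:,:2];a=S-S.mean(0);b=P-P.mean(0)
    th=np.arctan2((a[:,0]*b[:,1]-a[:,1]*b[:,0]).sum(),(a*b).sum());print(name,P.mean(0).round(4),th.round(4))
E
python3 - <<'E'
from h import *
t=cams.capture('top');s=cams.capture('scene')
a=(np.array([(47,66),(337,30),(361,222),(68,243)])+.5)/3-.5+[160,125]
b=(np.array([(282,98),(166,187),(70,135),(192,58)])+.5)/2.5-.5+[320,130]
Pm=lambda c:c['K']@np.c_[rot(c['attitude']).T,-rot(c['attitude']).T@c['xyz']]
X=cv2.triangulatePoints(Pm(t),Pm(s),a.T.astype(float),b.T.astype(float));X=(X[:3]/X[3]).T
print(X.round(4),X.mean(0))
for z in(.145,):pose(cast(t,a,z),.162,.265,'box')
w=cams.capture('wrist');m=mask(w['frame'],'orange');m[:90]=0;m[130:]=0
mc=cv2.moments(m,True);p=(mc['m10']/mc['m00'],mc['m01']/mc['m00']);mk=cast(w,p,.015)
print('bar',cast(w,[(320.2,165),(320,251)],.050),'mark',p,mk,'plate',cast(w,[(250,94),(389,94)],.014))
E
```

```text
[[0.6307 0.3561 0.1538]
 [0.667  0.0959 0.1512]
 [0.4976 0.077  0.1387]
 [0.4734 0.3378 0.142 ]] [0.56715832 0.21668723 0.14642651]
box [0.5652 0.2141] 0.1191
bar [[ 0.53179105 -0.12798841  0.05      ]
 [ 0.5210111  -0.22945087  0.05      ]] mark (318.8777348777349, 107.80823680823681) [[ 0.53709888 -0.06684644  0.015     ]] plate [[ 0.46022215 -0.04331889  0.014     ]
 [ 0.61854926 -0.06040974  0.014     ]]
```

```bash
python3 - <<'E'
from h import *
s=cams.capture('scene');save(s,'sc2.png',(340,148,448,232),7)
t=cams.capture('top');m=mask(t['frame'],'white')[130:215,168:285]
m=cv2.morphologyEx(m,cv2.MORPH_OPEN,np.ones((3,3)))
cs=max(cv2.findContours(m,0,1)[0],key=cv2.contourArea)
h=cv2.convexHull(cs);h=h.reshape(-1,2)+[168,130]
print(cv2.minAreaRect(h.astype(np.float32)));b=cv2.approxPolyDP(h,4,True).reshape(-1,2);print(b.tolist());
r=cv2.boxPoints(cv2.minAreaRect(h.astype(np.float32)));print(cast(t,r,.145).round(4), cast(t,r,.145).mean(0))
E
```

```text
((232.43511962890625, 169.190673828125), (59.134552001953125, 85.66178131103516), 82.23483276367188)
[[271, 135], [276, 193], [211, 201], [191, 179], [189, 161], [213, 142]]
[[0.634  0.3285 0.145 ]
 [0.6686 0.0981 0.145 ]
 [0.5083 0.0738 0.145 ]
 [0.4745 0.3022 0.145 ]] [0.57136108 0.20063275 0.145     ]
```

View pics/sc2.png

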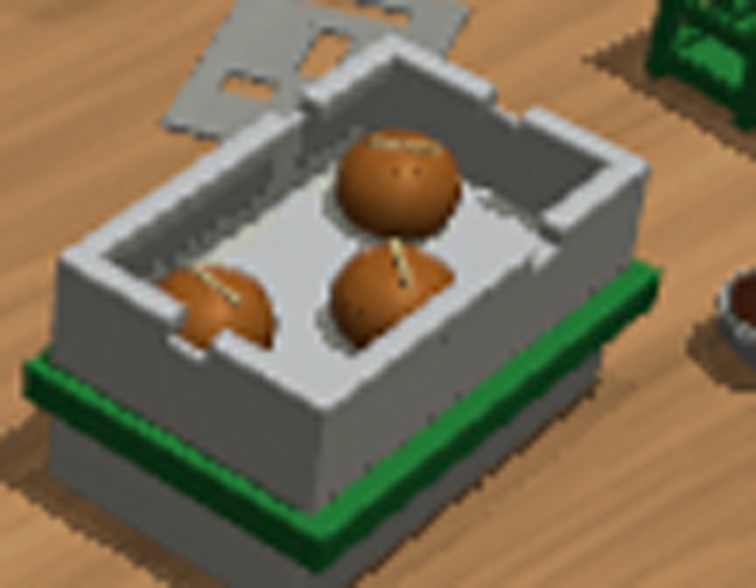

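The scene crop shows the wall meeting the lid directly. Rim corners are (393,35), (650,165), (325,408) and (58,258), with wall feet at (312,510) and (50,355).

```bash
python3 - <<'E'
from h import *
s=cams.capture('scene');t=cams.capture('top')
F=lambda a:(np.array(a,float)+.5)/7-.5+[340,148]
b=F([(650,165),(325,408),(58,258),(393,35)])
a=(np.array([(47,66),(337,30),(361,222),(68,243)])+.5)/3-.5+[160,125]
for z in(.145,.153):
    pose(cast(s,b,z),.162,.265,f'scene{z}');pose(cast(t,a,z),.162,.265,f'top{z}');print((cast(s,b,z)-cast(t,a,z))[:,:2].round(4).tolist())
print('foot',cast(s,F([(312,510),(50,355)]),.08),'lid',cast(s,F([(660,270),(320,540),(25,365)]),.08), 'rim.145',cast(s,b[1:3],.145))
for z,xy in((.145,(.5698,.2155)),(.08,(.5698,.2155))):
    th=.139;M=np.array([[np.cos(th),-np.sin(th)],[np.sin(th),np.cos(th)]])
    S=np.array([[1,1],[1,-1],[-1,-1],[-1,1]])*[.081,.1325]
    Q=np.c_[S@M.T+xy,np.full(4,z)];print(z,'pred 7x scene',((proj(s,Q)-[340,148]+.5)*7-.5).round(0).tolist(),'top 3x',((proj(t,Q)-[160,125]+.5)*3-.5).round(0).tolist())
E
```

```text
scene0.145 [0.571  0.2165] 0.1355
top0.145 [0.5652 0.2141] 0.1191
[[0.0017, 0.0004], [0.0003, 0.0028], [0.0175, 0.0035], [0.0038, 0.0032]]
scene0.153 [0.5779 0.2084] 0.1355
top0.153 [0.5641 0.2125] 0.1191
[[0.0097, -0.0063], [0.0083, -0.0037], [0.0255, -0.003], [0.0119, -0.0035]]
foot [[0.66587409 0.09996645 0.08      ]
 [0.50506699 0.07732025 0.08      ]] lid [[0.64350354 0.36867761 0.08      ]
 [0.68309044 0.08835015 0.08      ]
 [0.50338379 0.06254239 0.08      ]] rim.145 [[0.66738219 0.09777585 0.145     ]
 [0.5096373  0.07395025 0.145     ]]
0.145 pred 7x scene [[649.0, 164.0], [323.0, 411.0], [54.0, 257.0], [387.0, 33.0]] top 3x [[46.0, 65.0], [336.0, 29.0], [358.0, 204.0], [66.0, 242.0]]
0.08 pred 7x scene [[628.0, 267.0], [309.0, 517.0], [47.0, 361.0], [374.0, 134.0]] top 3x [[68.0, 78.0], [343.0, 44.0], [363.0, 210.0], [86.0, 246.0]]
```

The measured corners match the seated prediction within about a pixel; only my one misread top corner doesn't. The box is seated at about (.570,.2155), turned .138. Now the cover.

```bash
python3 -m handwheel '{"travel":[[-0.8,0.1,1.5],[-1.6,0.2,4],[-2.4,0.3,7],[-3.1,0.3,10],[-3.1,0.3,13],[-3.1,0.3,16],[-3.1,0.3,18.5],[-3.1,0.3,20],[-3.1,0.3,20.4],[-3.1,0.3,20.4]],"yaw":[0,0,0,-0.3,-0.3,-0.3,-0.3,-0.3,-0.3,-0.3]}' && python3 -m handwheel '{"travel":[[0,0,0],[0,0,0],[0,0,0],[0,0,0],[0,0,0],[0,0,0]],"yaw":[0,0,0,0,0,0]}' 0 80; python3 -m handwheel '{"travel":[[0,0,-0.5],[0,0,-1.5],[0,0,-3],[0,0,-5],[0,0,-8],[0,0,-12],[0,0,-16],[0,0,-19],[0,0,-21],[0,0,-21]],"yaw":[0,0,0,0,0,0,0,0,0,0]}'
python3 - <<'E'
from h import *
to(.57,.2155,.235,.138)
t=cams.capture('top');m=mask(t['frame'],'orange');print(np.argwhere(m[100:240,290:430]).mean(0)+[100,290])
s=env.get_state();p=s['position'];f=t['frame']
# cover plate ~ TCP z -.019-.033+.006
g=mask(f,'green');g[:,:290]=0;g[:,440:]=0;g[:130]=0;g[240:]=0
z=p[2]+.019-.033+.006
h=cv2.convexHull(np.argwhere(g)[:,::-1].astype(np.int32));print(z,cast(t,cv2.boxPoints(cv2.minAreaRect(h)),z).round(3))
E
```

```text
time_s: 7.65
position: [0.5256, -0.1799, 0.0236]
orientation: [-0.001, 0.742, 0.67, -0.001]
ft_force: [0.8, -0.5, 0.4]
finger_gap: 0.05
grip_force: 0.0
time_s: 8.15
position: [0.5269, -0.18, 0.0257]
orientation: [0.001, 0.742, 0.67, 0.001]
ft_force: [-2.4, 1.4, 10.3]
finger_gap: 0.0128
grip_force: 78.4
time_s: 8.98
position: [0.5274, -0.1806, 0.2395]
orientation: [0.002, 0.742, 0.67, 0.002]
ft_force: [0.1, -0.4, -1.5]
finger_gap: 0.0126
grip_force: 78.5
cm in tool axes [39.84  0.18  0.45] yaw now -5.88 turn -13.79 z [ 0.5274 -0.1806  0.2395] F [ 0.1 -0.4 -1.5] 8.9833
[nan nan]
0.22903259280930363 [[ 0.46  -0.044  0.229]
 [ 0.618 -0.06   0.229]
 [ 0.592 -0.321  0.229]
 [ 0.435 -0.303  0.229]]<stdin>:3: RuntimeWarning: Mean of empty slice.
  ret = um.true_divide(
```

The cover has been lifted, centred in the grip. Carry it over.

```bash
python3 -m handwheel '{"travel":[[0.5,0,0],[2,0,0],[4.5,0,0],[8,0.1,0],[12,0.1,0],[16,0.1,0],[20,0.2,0],[24,0.2,0],[27.5,0.2,0],[30,0.2,0]],"yaw":[0,0,0,0,0,0,0,0,0,0]}' && python3 -m handwheel '{"travel":[[2,0,0],[4,0,0],[6,0,0],[7.5,0,0],[9,0,0],[10,0,0],[10,0,0],[10,0,0],[10,0,0],[10,0,0]],"yaw":[-1,-3,-5,-8,-10,-12,-13.8,-13.8,-13.8,-13.8]}'
python3 - <<'E'
from h import *
to(.5707,.2171,.18,.138)
p=env.get_state()['position'];t=cams.capture('top');g=mask(t['frame'],'green');g[:,:150]=0;g[:,310:]=0;g[:110]=0;g[235:]=0
n,l,st,_=cv2.connectedComponentsWithStats(g);print(st[1:].tolist())
z=p[2]-.0177+.006
h=cv2.convexHull(np.argwhere(g)[:,::-1].astype(np.int32));print(z,cast(t,cv2.boxPoints(cv2.minAreaRect(h)),z).round(3))
w=cams.capture('wrist');f=w['frame'];save(w,'w4.png')
m=mask(f,'orange');n,l,st,ce=cv2.connectedComponentsWithStats(m);i=[(st[k].tolist(),ce[k].round(1).tolist()) for k in range(1,n) if st[k,4]>60];print(i)
E
```

```text
time_s: 9.87
position: [0.5575, 0.1223, 0.2329]
orientation: [-0.001, 0.741, 0.671, -0.001]
ft_force: [-1.0, 0.3, -2.0]
finger_gap: 0.0123
grip_force: 78.3
time_s: 10.7
position: [0.569, 0.2171, 0.2343]
orientation: [0.0, 0.657, 0.754, -0.0]
ft_force: [0.1, -0.1, -3.0]
finger_gap: 0.0126
grip_force: 78.4
cm in tool axes [-0.02  0.17  5.43] yaw now 7.84 turn -0.06 z [0.569  0.2171 0.2343] F [ 0.1 -0.1 -3. ] 10.7
[[220, 130, 57, 68, 3023], [223, 136, 61, 70, 305]]
0.22260337412963832 [[0.644 0.237 0.223]
 [0.666 0.079 0.223]
 [0.49  0.055 0.223]
 [0.469 0.211 0.223]]
[]
```

```bash
python3 - <<'E'
from h import *
p=env.get_state()['position'];t=cams.capture('top');g=mask(t['frame'],'green');g[:,:150]=0;g[:,310:]=0;g[:110]=0;g[235:]=0
n,l,st,_=cv2.connectedComponentsWithStats(g);k=1+np.argmax(st[1:,4]);l=(l==k)
z=p[2]-.0177+.006
top=[(x,np.argmax(l[:,x])-.5) for x in range(235,266)]
rt=[(np.max(np.flatnonzero(l[y]))+.5,y) for y in range(136,190)]
bt=[(x,np.max(np.flatnonzero(l[:,x]))+.5) for x in range(250,272)]
th=.138;M=np.array([[np.cos(th),-np.sin(th)],[np.sin(th),np.cos(th)]])
for nm,e in(('+x',top),('-y',rt),('-x',bt)):
    P=(cast(t,e,z)[:,:2]-p[:2])@M; print(nm,np.median(P,0).round(4),P[::6].round(4).tolist())
E
```

```text
+x [ 0.0772 -0.0849] [[0.0772, -0.0465], [0.0779, -0.0619], [0.0785, -0.0774], [0.0766, -0.0925], [0.0772, -0.108], [0.0779, -0.1234]]
-y [-0.0087 -0.1326] [[0.0598, -0.1328], [0.0441, -0.1334], [0.0288, -0.1316], [0.0132, -0.1322], [-0.0024, -0.1329], [-0.0179, -0.1335], [-0.0331, -0.1317], [-0.0486, -0.1323], [-0.0641, -0.133]]
-x [-0.0808 -0.0928] [[-0.0798, -0.0663], [-0.0817, -0.0813], [-0.0811, -0.0966], [-0.0806, -0.1119]]
```

```bash
python3 -m handwheel '{"travel":[[-0.1,0.2,0.5],[-0.1,0.2,1.5],[-0.1,0.2,3],[-0.1,0.2,4],[-0.1,0.2,4.8],[-0.1,0.2,5.3],[-0.1,0.2,5.6],[-0.1,0.2,5.6]],"yaw":[0,0,0,0,0,0,0,0]}' && python3 -m handwheel '{"travel":[[0,0,0.2],[0,0,0.4],[0,0,0.6],[0,0,0.8],[0,0,1.0],[0,0,1.0]],"yaw":[0,0,0,0,0,0]}' && python3 -m handwheel '{"travel":[[0,0,0.1],[0,0,0.2],[0,0,0.3],[0,0,0.4],[0,0,0.4],[0,0,0.4]],"yaw":[0,0,0,0,0,0]}'
```

```text
time_s: 11.52
position: [0.5709, 0.217, 0.1778]
orientation: [-0.0, 0.656, 0.754, -0.0]
ft_force: [0.5, 1.1, -2.2]
finger_gap: 0.0127
grip_force: 78.3
time_s: 12.02
position: [0.5709, 0.217, 0.1679]
orientation: [-0.0, 0.656, 0.754, -0.0]
ft_force: [0.1, -0.6, -2.5]
finger_gap: 0.0125
grip_force: 78.3
time_s: 12.52
position: [0.571, 0.217, 0.1643]
orientation: [0.0, 0.656, 0.754, -0.0]
ft_force: [0.3, -1.0, -1.6]
finger_gap: 0.0124
grip_force: 78.3
```

The lugs went past rim level with no contact force. Seat it and release.

```bash
python3 -m handwheel '{"travel":[[0,0,0.1],[0,0,0.2],[0,0,0.25],[0,0,0.25]],"yaw":[0,0,0,0]}' && python3 -m handwheel '{"travel":[[0,0,0],[0,0,0],[0,0,0],[0,0,0],[0,0,0]],"yaw":[0,0,0,0,0]}' 4.5 && python3 -m handwheel '{"travel":[[0,0,-0.5],[0,0,-2],[0,0,-4],[0,0,-7],[0,0,-10],[-4,0,-11],[-8,0,-11],[-12,0,-11],[-16,0,-11],[-20,0,-11]],"yaw":[0,0,0,0,0,0,0,0,0,0]}' && python3 -m handwheel '{"travel":[[-3,0,0],[-6,0,0],[-8,0,0],[-8,0,0]],"yaw":[0,0,0,0]}'
python3 - <<'E'
from h import *
s=cams.capture('scene');save(s,'fin.png',(335,140,450,232),6)
E
```

```text
time_s: 12.85
position: [0.5711, 0.2171, 0.1627]
orientation: [-0.0, 0.656, 0.754, 0.0]
ft_force: [-7.0, -1.1, 12.9]
finger_gap: 0.0126
grip_force: 80.5
time_s: 13.27
position: [0.571, 0.217, 0.1617]
orientation: [0.0, 0.656, 0.754, -0.0]
ft_force: [0.6, 0.0, 0.0]
finger_gap: 0.0452
grip_force: 0.0
time_s: 14.1
position: [0.5986, 0.0171, 0.2725]
orientation: [0.0, 0.656, 0.754, 0.0]
ft_force: [0.9, 1.1, -0.6]
finger_gap: 0.0451
grip_force: 0.0
time_s: 14.43
position: [0.6095, -0.0655, 0.2724]
orientation: [0.001, 0.659, 0.752, -0.001]
ft_force: [0.0, -0.4, 0.3]
finger_gap: 0.0448
grip_force: 0.0
```

View pics/fin.png

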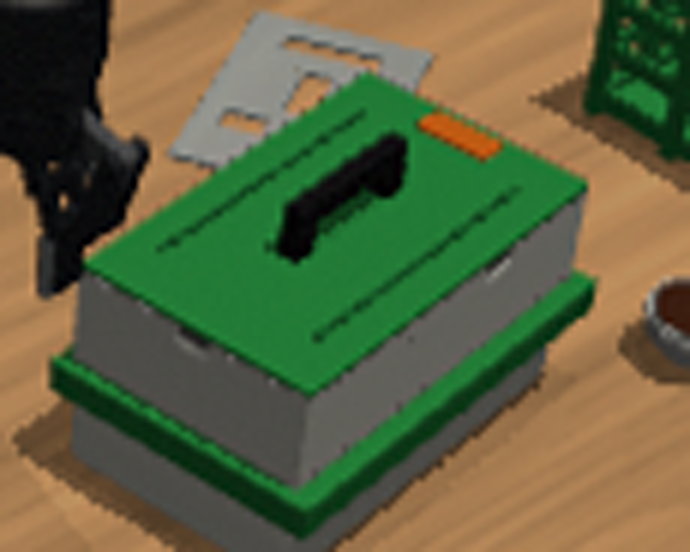

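The final crop shows the cover flat on the rim with its edges flush, lugs sitting in the notches at (195,340) and (500,265), and the orange mark at the +y end (460,135).

```bash
python3 -c "
from bench import env
print(env.hand_in())"
```

```text
the job is handed in; nothing more can be done
None
```

The roll box is seated in the lid's wells with all three rolls inside when the cover went on, and the cover lies flat with its lugs in the notches and its orange mark at the +y end; I let go and handed the job in at about 14.5 s.

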